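# Find the unlatched socket hatch in the bench power duct and push it open

### The arm

A 6-joint arm with a two-finger parallel gripper is mounted at the origin on the work surface. World frame = base frame: x ahead of the robot, y to its left, z up, the work surface at z = 0. Lengths are in m, angles in rad, forces in N, time in s.
With the tool pointing down it reaches from about 0.375 to 0.975 m from the base axis. Payload 3.8 kg.
Tool frame: the origin (TCP) lies at the very end of the fingers, on their centre line; the grasp point (between the pads) lies env.pinch_z behind it (env.pinch_z is the distance from the TCP to the grasp point, in m); z points along the fingers, y is the direction in which the jaws open and shut (so a half turn about z gives the same grasp; the last joint's range is limited). The gripper opens to 88 mm and grips with 3 to 60 N. Pads are 18 mm wide; open, the fingers measure 123 mm over their backs; the gripper's body (75 mm by 187 mm) begins 45 mm behind the grasp point.
Start: joints at [1.09, 0.264, 1.604, -0, 1.274, -0.037], TCP at [0.29, 0.61, 0.239] pointing down, gripper open.
Joint ranges: [-2.63, 2.63], [-0.94, 2.18], [0.31, 2.57], [-1.31, 4.45], [0, 2.66], [-2.55, 2.55]. Speed limits (rad/s): [2.57, 2.57, 3.14, 3.14, 3.14, 3.14].

### API

Orientations are given as [roll, pitch, yaw] about the fixed x, y, z axes, in that order (R = Rz(yaw) Ry(pitch) Rx(roll)).
In Python, from rig import env, vision gives the robot as it stands.
- The arm moves only by the shell command python3 -m creep 'ROWS' [FORCE]. ROWS is JSON, a list of rows, each a list of 3 entries, a list of its own where there are three numbers: the shift along the tool's x, y, z in mm, then the turn, a rotation vector about the tool's x, y, z in degrees, then the opening in per cent of the stroke, from 0 (shut) to 100 (fully open). In form: [[[x, y, z], [rx, ry, rz], jaw], ...]. A call has 1 to 8 rows; each row is the pose to reach, as a shift and turn from the pose measured when the call began, along the tool's axes at that moment; what a row does not reach only later rows make up. A row lasts 1/8 s, in which the tool goes at most 62.5 mm and 10.7 degrees, less where a joint would pass 70% of its speed; a pose out of reach is approached as far as the arm can. A call with a gripper value outside its range is refused whole. The fingers move at their own pace and stop on an object; FORCE is the grip in N (left out, the last holds). Time passes only in rows, so rows that repeat a pose let the fingers close. It gives the time, the measured TCP pose, the force and the opening at its end, in the units of the state.
- env.state(): the state, without advancing time (a new reading comes with each control period).
- vision.get_image(name): name is "scene" or "top" or "wrist"; returns (picture, depth): 384x512x3 uint8, red, green, blue; 384x512 float32, m along the optical axis (not along the pixel's ray), 0 where there is no reading.
- vision.camera_params(name): a dict with "vertical_fov" (degrees; the focal length in pixels is half the picture's height over the tangent of half this angle, whatever the lens; pixels are square), "cx", "cy" (the principal point, pixels), "distortion" ([k1, k2, p1, p2, k3] as OpenCV has them; the pictures are not rectified), "position" and "rotation" of the camera in the world. Camera axes: x right, y down, z forward; pixel columns grow to the right and rows downward; lengths in m; the calibration is good to about 2 mm. A picture is of the moment at which its call begins: read the wrist's pose just before it. camera_params takes no time and is no camera call; for the wrist camera it gives the pose at the moment of the call.
- env.job_done(): hands the job in, once; it reports no verdict.
The state is a dict: "time": time; "joint_pos": joint angles; "joint_vel": joint speeds; "effort": joint torques, N m; "eef_pos": TCP position; "eef_rot": TCP orientation; "ft_force": force on the tool from outside, world axes, zero at the start; "wrist_torque": the same for the moment, N m; "grip_width": finger opening in m.
Only numpy, scipy, OpenCV 4.12 (cv2) and the standard library are available. Lean on these libraries where they do the work, as an engineer would, in place of code of your own. Each camera call takes 0.05 s, during which the arm holds its last target. There are 200 camera calls.

### The job

One of the four identical socket hatches in the power duct on the lab bench has been left unlatched. Press lightly with a fingertip on the orange dots, one hatch after another and without forcing those that are latched, to find the hatch that rocks; then push its raised front edge up and away from you until the hatch stands fully open against its stop. Only push: do not pinch the hatch between the fingers, and do not move anything else on the bench.

Things in the scene. Friction and masses are not known exactly. Their poses are not given: they have to be found in the camera images.
- duct: fixed aluminium and grey power duct, 144 deep (own x) by 584 long (own y) by 84 high. Origin: centre of its underside, on the bench; x points away from the robot, y to its left, z up. Four identical hatches lie flush in its flat top, centres at x = 0, y = +168, +56, -56, -168; around them rails 12 wide, 8 mm bars between. Under the hatches it is hollow down to 8 mm above the bench. All mm.
- hatch_1 (a joint): angle (rad) of hatch 1, the leftmost: black plate with grey inlay, 116 (duct x) by 100 by 9 mm, 2 mm gap all round. Pivots about its middle on a pin along duct y, 78 mm above the bench. 0: shut, flush, as at the start; grows as the dotted rear half sinks into the duct and the front half (robot side) rises; 1.5: upright at its stop, front edge 136 mm above the bench.
- hatch_1_dot (a point): orange dot, 14 mm wide, on top of hatch 1, 36 mm behind the pivot, 22 mm in from the rear edge: press here. A hidden catch holds the rear edge of three of the four: they give under 1 mm. The free one yields to about 3 N, has a friction hinge without spring and stays at any angle. The front half cannot be pressed down. Moves with the hatch; z is its outward normal, x points to its rear.
- hatch_1_lift (a point): middle of the front edge of hatch 1, 58 mm in front of the pivot, level with it when shut: the edge that rises and is pushed away from the robot (about 2 N). Follow its arc up and over: a level push can jam at small angles. In front of it lie a 2 mm gap and the 12 mm front rail, flush with the shut hatch. Moves with the hatch.
- hatch_2 (a joint): angle (rad) of hatch 2, the second from left: black plate with grey inlay, 116 (duct x) by 100 by 9 mm, 2 mm gap all round. Pivots about its middle on a pin along duct y, 78 mm above the bench. 0: shut, flush, as at the start; grows as the dotted rear half sinks into the duct and the front half (robot side) rises; 1.5: upright at its stop, front edge 136 mm above the bench.
- hatch_2_dot (a point): orange dot, 14 mm wide, on top of hatch 2, 36 mm behind the pivot, 22 mm in from the rear edge: press here. A hidden catch holds the rear edge of three of the four: they give under 1 mm. The free one yields to about 3 N, has a friction hinge without spring and stays at any angle. The front half cannot be pressed down. Moves with the hatch; z is its outward normal, x points to its rear.
- hatch_2_lift (a point): middle of the front edge of hatch 2, 58 mm in front of the pivot, level with it when shut: the edge that rises and is pushed away from the robot (about 2 N). Follow its arc up and over: a level push can jam at small angles. In front of it lie a 2 mm gap and the 12 mm front rail, flush with the shut hatch. Moves with the hatch.
- hatch_3 (a joint): angle (rad) of hatch 3, the third from left: black plate with grey inlay, 116 (duct x) by 100 by 9 mm, 2 mm gap all round. Pivots about its middle on a pin along duct y, 78 mm above the bench. 0: shut, flush, as at the start; grows as the dotted rear half sinks into the duct and the front half (robot side) rises; 1.5: upright at its stop, front edge 136 mm above the bench.
- hatch_3_dot (a point): orange dot, 14 mm wide, on top of hatch 3, 36 mm behind the pivot, 22 mm in from the rear edge: press here. A hidden catch holds the rear edge of three of the four: they give under 1 mm. The free one yields to about 3 N, has a friction hinge without spring and stays at any angle. The front half cannot be pressed down. Moves with the hatch; z is its outward normal, x points to its rear.
- hatch_3_lift (a point): middle of the front edge of hatch 3, 58 mm in front of the pivot, level with it when shut: the edge that rises and is pushed away from the robot (about 2 N). Follow its arc up and over: a level push can jam at small angles. In front of it lie a 2 mm gap and the 12 mm front rail, flush with the shut hatch. Moves with the hatch.
- hatch_4 (a joint): angle (rad) of hatch 4, the rightmost: black plate with grey inlay, 116 (duct x) by 100 by 9 mm, 2 mm gap all round. Pivots about its middle on a pin along duct y, 78 mm above the bench. 0: shut, flush, as at the start; grows as the dotted rear half sinks into the duct and the front half (robot side) rises; 1.5: upright at its stop, front edge 136 mm above the bench.
- hatch_4_dot (a point): orange dot, 14 mm wide, on top of hatch 4, 36 mm behind the pivot, 22 mm in from the rear edge: press here. A hidden catch holds the rear edge of three of the four: they give under 1 mm. The free one yields to about 3 N, has a friction hinge without spring and stays at any angle. The front half cannot be pressed down. Moves with the hatch; z is its outward normal, x points to its rear.
- hatch_4_lift (a point): middle of the front edge of hatch 4, 58 mm in front of the pivot, level with it when shut: the edge that rises and is pushed away from the robot (about 2 N). Follow its arc up and over: a level push can jam at small angles. In front of it lie a 2 mm gap and the 12 mm front rail, flush with the shut hatch. Moves with the hatch.
- solder_spool: bystander, loose, to be left where it is; origin at the centre of its underside. Spool of solder, 48 mm across, 38 mm high, standing on the left end housing of the duct.
- screw_jar: bystander, loose, to be left where it is; origin at the centre of its underside. Small clear jar with red cap, 42 mm across, 50 mm high, standing on the right end housing of the duct.
- screwdriver: bystander, loose, to be left where it is; origin at the centre of its underside. Screwdriver, red handle, 170 mm long along its x, lying on the bench in front of the duct (left part).
- circuit_board: bystander, loose, to be left where it is; origin at the centre of its underside. Green circuit board 52 by 85 mm, 16 mm high, on the bench in front of the duct (middle).
- calipers: bystander, loose, to be left where it is; origin at the centre of its underside. Calipers 180 mm long along x, 9 mm high, lying in front of the duct (right part).
- multimeter: bystander, loose, to be left where it is; origin at the centre of its underside. Yellow multimeter 165 by 80 mm, 42 mm high, lying on the bench behind the duct (left part).
- filter_box: bystander, loose, to be left where it is; origin at the centre of its underside. Aluminium box with blue lid, 70 by 110 mm, 34 mm high, on the bench behind the duct (right part).

How it is judged:
On the way, in this order (a step that is already met when the one before it is completed fails the run):
1. the free hatch has been pressed at its dot and rocks (angle over 0.1 rad) (value of joint any of hatch_1, hatch_2, hatch_3, hatch_4 above 0.1 rad), for 0.1 s.
2. the free hatch stands fully open (angle over 1.35 rad) (value of joint any of hatch_1, hatch_2, hatch_3, hatch_4 above 1.35 rad), for 0.2 s.
At the end, for the whole second after the job is handed in: One hatch stands open at more than 1.35 rad (its stop is at 1.5 rad) and is at rest, the three latched hatches are shut (under 0.05 rad), and each bystander is within 20 mm of where it started (((value of joint hatch_1 above 1.35 rad and value of joint each of hatch_2, hatch_3, hatch_4 below 0.05 rad and velocity of joint hatch_1 below 0.05 rad/s) or (value of joint hatch_2 above 1.35 rad and value of joint each of hatch_1, hatch_3, hatch_4 below 0.05 rad and velocity of joint hatch_2 below 0.05 rad/s) or (value of joint hatch_3 above 1.35 rad and value of joint each of hatch_1, hatch_2, hatch_4 below 0.05 rad and velocity of joint hatch_3 below 0.05 rad/s) or (value of joint hatch_4 above 1.35 rad and value of joint each of hatch_1, hatch_2, hatch_3 below 0.05 rad and velocity of joint hatch_4 below 0.05 rad/s)) and distance of each of solder_spool, screw_jar, screwdriver, circuit_board, calipers, multimeter, filter_box from where it was at the start of the episode below 0.02 m); the robot touches nothing.
It fails at once if the duct or a hatch is pressed with more than 70 N (a latched hatch is forced) (contact force between the fingers and duct above 70 N).
It fails at once if a hatch is pinched: fingers press on its top and on its underside at once (over 3 N each) ((contact force between the fingers and hatch_1_c0 above 3 N and contact force between the fingers and hatch_1_c1 above 3 N) or (contact force between the fingers and hatch_2_c0 above 3 N and contact force between the fingers and hatch_2_c1 above 3 N) or (contact force between the fingers and hatch_3_c0 above 3 N and contact force between the fingers and hatch_3_c1 above 3 N) or (contact force between the fingers and hatch_4_c0 above 3 N and contact force between the fingers and hatch_4_c1 above 3 N)).
It fails at once if a bystander is moved by more than 20 mm or lifted (distance of any of solder_spool, screw_jar, screwdriver, circuit_board, calipers, multimeter, filter_box from where it was at the start of the episode above 0.02 m).
It also fails if it takes over 51 s, if anything falls off the work surface, if the arm or the gripper's body presses on something with over 40 N, if the wrist force passes 120 N, or if a joint passes its speed limit or range.

## Working session

There is one attempt and no reset: what is moved stays moved. The work goes in short steps, Python scripts to look and compute and a shell command to move; the robot and the scene stay as the last step left them, time stands still between calls to the robot, and variables do not carry over. Pictures are saved under pics/ and viewed, about 8 in all and at most 12, crops included, and the job is handed in when it is done.

```bash
mkdir -p pics; ls
cat > h.py <<'E'
import numpy as np, cv2
from rig import env, vision
def K(p,h=384):
    f=h/2/np.tan(np.radians(p["vertical_fov"])/2)
    return np.array([[f,0,p["cx"]],[0,f,p["cy"]],[0,0,1.]])
def ray(p,uv):
    n=cv2.undistortPoints(np.array(uv,float).reshape(-1,1,2),K(p),np.array(p["distortion"],float)).reshape(-1,2)
    d=np.c_[n,np.ones(len(n))]@np.array(p["rotation"]).T
    return np.array(p["position"]),d
def onplane(p,uv,z):
    o,d=ray(p,uv); return o+d*((z-o[2])/d[:,2])[:,None]
def orange(im):
    hsv=cv2.cvtColor(im,cv2.COLOR_RGB2HSV)
    m=cv2.inRange(hsv,(8,150,130),(20,255,255))
    n,l,s,c=cv2.connectedComponentsWithStats(m)
    return [(c[i],s[i,4],s[i,2:4]) for i in range(1,n) if s[i,4]>8]
E
python3 - <<'E'
from h import *
np.set_printoptions(precision=4,suppress=True)
print(env.state(), env.pinch_z)
for n in ("top","scene"):
    p=vision.camera_params(n); im,d=vision.get_image(n)
    cv2.imwrite(f"pics/{n}0.png",im[:,:,::-1]); print(n,p)
    for c,a,wh in orange(im):
        print(c,a,wh,onplane(p,[c],.0825), d[int(c[1]),int(c[0])])
E
```

```text
pics
{'time': 0.0, 'joint_pos': array([ 1.0901,  0.2648,  1.6054, -0.    ,  1.2737, -0.0369]), 'joint_vel': array([ 0.    , -0.0018,  0.0005, -0.0002,  0.0003,  0.0004]), 'effort': array([ -0.0003, -50.2117, -35.6871,   0.0727,   0.0296,  -0.0002]), 'eef_pos': array([0.2895, 0.609 , 0.2374]), 'eef_rot': array([-3.1394, -0.0001,  2.6978]), 'ft_force': array([-0.046 , -0.1653,  1.0932]), 'wrist_torque': array([ 0.033 , -0.0498,  0.0092]), 'grip_width': 0.08785253281613827} 0.0187
top {'vertical_fov': 48.997088144611574, 'cx': 256.35202072817145, 'cy': 196.16875809589678, 'distortion': array([-0.0455,  0.    ,  0.    ,  0.    ,  0.    ]), 'position': array([0.4808, 0.0016, 0.9733]), 'rotation': array([-3.0291, -0.0033, -1.597 ])}Traceback (most recent call last):
  File "<stdin>", line 8, in <module>
  File "h.py", line 11, in onplane
    o,d=ray(p,uv); return o+d*((z-o[2])/d[:,2])[:,None]
                                        ~^^^^^
IndexError: too many indices for array: array is 1-dimensional, but 2 were indexed
```

```bash
sed -i 's/np.array(p\["rotation"\]).T/Rotation.from_euler("xyz",p["rotation"]).as_matrix().T/; 1a from scipy.spatial.transform import Rotation' h.py
python3 - <<'E'
from h import *
np.set_printoptions(precision=4,suppress=True)
for n in ("top","scene"):
    p=vision.camera_params(n); im,d=vision.get_image(n)
    cv2.imwrite(f"pics/{n}1.png",im[:,:,::-1]); print(n,p["position"])
    for c,a,wh in orange(im):
        print(c,a,wh,onplane(p,[c],.0825), d[int(c[1]),int(c[0])])
E
```

```text
top [0.4808 0.0016 0.9733]
[188.5 202.5] 32 [6 6] [[0.5715 0.1406 0.0825]] 0.89317644
[241.0968 206.3226] 31 [7 6] [[0.5605 0.029  0.0825]] 0.8914338
[293.9032 209.6774] 31 [7 6] [[ 0.5504 -0.0828  0.0825]] 0.8936199
[346.5    213.2143] 28 [6 6] [[ 0.54   -0.1944  0.0825]] 0.89075094
scene [ 1.1837 -0.234   0.6607]
```

View pics/top1.png

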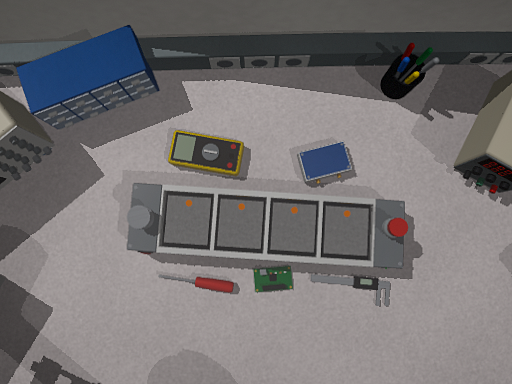

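View pics/scene1.png

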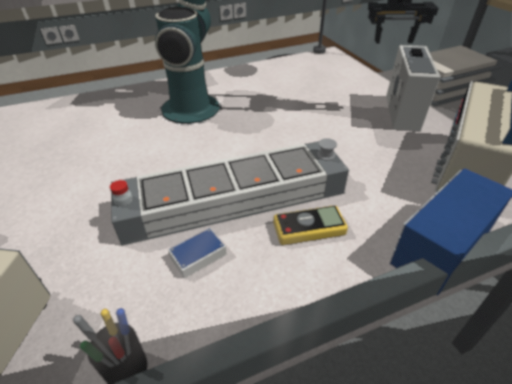

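Top view: the duct runs across the middle. The dots are at about (188,202), (241,206), (294,210) and (346,213), spaced 112 mm as they should be, which gives a duct yaw of about -5.4°. The spool is at (140,217) and the jar at (398,227). The scene view agrees. I'll shut the jaws, turn them along the duct and move above dot 1.

```bash
python3 -m creep '[[[-50,-33,10],[0,0,-5],0],[[-100,-66,20],[0,0,-10],0],[[-150,-100,30],[0,0,-15],0],[[-200,-133,40],[0,0,-20],0],[[-250,-166,50],[0,0,-20],0],[[-300,-199,60],[0,0,-20],0],[[-350,-232,60],[0,0,-20],0],[[-400,-265,60],[0,0,-20],0]]' 20
cat >> h.py <<'E'
YAW=-0.0938
DOTS=np.array([[.5715,.1406],[.5605,.029],[.5504,-.0828],[.540,-.1944]])
def goto(xyz,tilt=0):
    "shift in tool axes mm and turn deg to reach TCP xyz, fingers down, jaws along duct y; tilt>0: tips forward (deg)"
    s=env.state(); R=Rotation.from_euler("xyz",s["eef_rot"])
    T=Rotation.from_euler("z",YAW)*Rotation.from_euler("y",-tilt,degrees=True)*Rotation.from_matrix(np.diag([-1.,1,-1]))
    print("t",round(s["time"],2),"tcp",np.round(s["eef_pos"],4),"F",np.round(s["ft_force"],2),"w",round(s["grip_width"],4),"q",np.round(s["joint_pos"],2))
    print(" shift",np.round(R.inv().apply(np.array(xyz)-s["eef_pos"])*1000,1),"turn",np.round((R.inv()*T).as_rotvec(degrees=True),1))
E
python3 - <<'E'
from h import *
goto([*DOTS[0],.1])
E
```

```text
time: 1.15
eef_pos: [0.5374, 0.1961, 0.1777]
eef_rot: [-3.14, -0.001, 3.047]
ft_force: [-0.1, 0.6, -0.2]
grip_width: 0.0101
t 1.15 tcp [0.5374 0.1961 0.1777] F [-0.07  0.57 -0.19] w 0.0101 q [ 0.31  0.12  1.89 -0.    1.13 -1.17]
 shift [-39.3 -51.9  77.8] turn [-0.1 -0.1 -0.1]
```

```bash
python3 -m creep '[[[-39,-52,30],[0,0,0],0],[[-39,-52,72],[0,0,0],0],[[-39,-52,78],[0,0,0],0]]'
python3 - <<'E'
from h import *
np.set_printoptions(precision=4,suppress=True)
goto([*DOTS[0],.0845])
for n in ("wrist","scene"):
    p=vision.camera_params(n); im,d=vision.get_image(n)
    cv2.imwrite(f"pics/{n}2.png",im[:,:,::-1]); print(n)
    hsv=cv2.cvtColor(im,cv2.COLOR_RGB2HSV); m=cv2.inRange(hsv,(4,110,120),(22,255,255))
    k,l,s,c=cv2.connectedComponentsWithStats(m)
    for i in range(1,k):
        if s[i,4]>8: print(c[i],s[i,4],onplane(p,[c[i]],.0825))
E
```

```text
time: 1.52
eef_pos: [0.5683, 0.1387, 0.0958]
eef_rot: [-3.138, -0.009, 3.044]
ft_force: [-0.6, 0.2, -0.2]
grip_width: 0.0006
t 1.52 tcp [0.5683 0.1387 0.0958] F [-0.56  0.16 -0.18] w 0.0006 q [ 0.2   0.23  1.93 -0.    0.99 -1.28]
 shift [-3.1  2.2 11.3] turn [-0.2 -0.5 -0.2]
wrist
[28.5 40.5] 32 [[0.4377 0.0233 0.0825]]
[70.0909 42.0909] 22 [[0.4421 0.0477 0.0825]]
[ 87.3574 239.0262] 305 [[0.561  0.0252 0.0825]]
[279.2 302.1] 20 [[0.623  0.1512 0.0825]]
scene
[298.9091 170.1818] 11 [[0.5672 0.1396 0.0825]]
[256.8667 178.9333] 15 [[0.5558 0.0278 0.0825]]
[212.7222 188.6111] 18 [[ 0.5462 -0.0843  0.0825]]
[165.7222 198.6111] 18 [[ 0.5355 -0.1966  0.0825]]
[292.2778 241.3889] 18 [[0.7688 0.0168 0.0825]]
[106.8636 316.5455] 22 [[ 0.7899 -0.354   0.0825]]
```

View pics/wrist2.png

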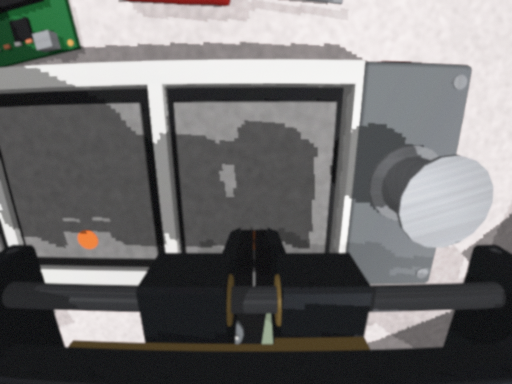

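The wrist view shows the finger over hatch 1's rear half. Dot 2 is at (87,239), which maps to (0.561, 0.025) and agrees with the top view to 4 mm. I'll press dot 1 lightly.

```bash
python3 -m creep '[[[-3,1,8],[0,0,0],0],[[-3,1,11],[0,0,0],0],[[-3,1,13],[0,0,0],0]]'; python3 -m creep '[[[0,0,2],[0,0,0],0],[[0,0,2],[0,0,0],0]]'
```

```text
time: 2.0
eef_pos: [0.5734, 0.1421, 0.0865]
eef_rot: [-3.14, -0.003, 3.048]
ft_force: [0.4, -0.3, 0.7]
grip_width: 0.0007
time: 2.25
eef_pos: [0.5734, 0.1422, 0.0846]
eef_rot: [-3.14, -0.003, 3.048]
ft_force: [0.0, -0.7, 0.3]
grip_width: 0.0004
```

```bash
python3 -m creep '[[[0,0,2],[0,0,0],0],[[0,0,2],[0,0,0],0]]'; python3 -m creep '[[[0,0,1.5],[0,0,0],0],[[0,0,1.5],[0,0,0],0]]'
```

```text
time: 2.5
eef_pos: [0.5738, 0.1422, 0.0831]
eef_rot: [-3.14, -0.002, 3.048]
ft_force: [0.1, -1.4, 2.5]
grip_width: 0.0003
time: 2.75
eef_pos: [0.574, 0.1422, 0.0817]
eef_rot: [-3.14, -0.001, 3.048]
ft_force: [-0.9, -1.7, 3.0]
grip_width: 0.0004
```

```bash
python3 -m creep '[[[0,0,1.5],[0,0,0],0],[[0,0,1.5],[0,0,0],0]]'; python3 -m creep '[[[0,0,1.5],[0,0,0],0],[[0,0,1.5],[0,0,0],0]]'
```

```text
time: 3.0
eef_pos: [0.5741, 0.1422, 0.0802]
eef_rot: [-3.14, -0.001, 3.048]
ft_force: [-0.2, -0.4, 3.6]
grip_width: 0.0004
time: 3.25
eef_pos: [0.5742, 0.1422, 0.0785]
eef_rot: [-3.14, -0.001, 3.048]
ft_force: [-0.1, -0.5, 2.6]
grip_width: 0.0003
```

Hatch 1 yields steadily at about 3 N, so it is the free one. I'll rock it further, then retract and check.

```bash
python3 -m creep '[[[0,0,4],[0,0,0],0],[[0,0,8],[0,0,0],0],[[0,0,12],[0,0,0],0],[[0,0,15],[0,0,0],0],[[0,0,15],[0,0,0],0]]'; python3 -m creep '[[[0,0,-30],[0,0,0],0],[[0,0,-80],[0,0,0],0],[[0,0,-100],[0,0,0],0]]'
python3 - <<'E'
from h import *
X=np.array([np.cos(YAW),np.sin(YAW)])
goto([*(DOTS[0]-X*.036-X*.095),.16])
im,d=vision.get_image("scene"); cv2.imwrite("pics/scene3.png",cv2.resize(im[100:230,200:400,::-1],None,fx=3,fy=3))
im,d=vision.get_image("wrist"); cv2.imwrite("pics/wrist3.png",im[:,:,::-1])
E
```

```text
time: 3.88
eef_pos: [0.5741, 0.1422, 0.063]
eef_rot: [-3.14, -0.001, 3.048]
ft_force: [0.7, -0.1, 1.7]
grip_width: 0.0004
time: 4.25
eef_pos: [0.5754, 0.1426, 0.1653]
eef_rot: [-3.141, 0.002, 3.048]
ft_force: [0.1, -0.5, -1.0]
grip_width: 0.0004
t 4.25 tcp [0.5754 0.1426 0.1653] F [ 0.11 -0.53 -1.02] w 0.0004 q [ 0.2   0.17  1.86 -0.    1.11 -1.28]
 shift [134.7  -2.3   5.1] turn [-0.   0.1  0. ]
```

View pics/scene3.png

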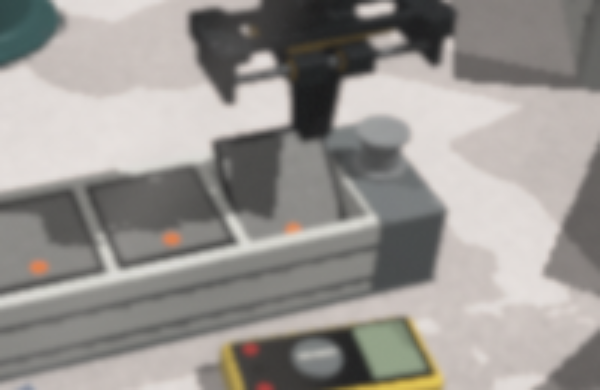

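Scene crop: hatch 1 is tilted, with its front edge raised beside the fingers, and the other hatches are flush. Next I'll go in front of the raised edge and descend.

```bash
python3 -m creep '[[[60,-1,0],[0,0,0],0],[[119,-2,0],[0,0,0],0],[[121,-2,10],[0,0,0],0],[[121,-2,50],[0,0,0],0],[[121,-2,70],[0,0,0],0],[[121,-2,70],[0,0,0],0],[[121,-2,70],[0,0,0],0]]'
cat >> h.py <<'E'
def duct():
    s=env.state(); X=np.array([np.cos(YAW),np.sin(YAW)]); Y=np.array([-X[1],X[0]])
    d=s["eef_pos"][:2]-(DOTS[0]-.036*X)
    print("from pivot of hatch 1, mm: x %.1f y %.1f z %.1f"%(d@X*1000,d@Y*1000,s["eef_pos"][2]*1000),"F",np.round(s["ft_force"],1),"t",s["time"])
E
python3 - <<'E'
from h import *
duct()
im,d=vision.get_image("wrist"); cv2.imwrite("pics/wrist4.png",im[:,:,::-1])
E
```

```text
time: 5.22
eef_pos: [0.4558, 0.1519, 0.0946]
eef_rot: [-3.141, 0.003, 3.048]
ft_force: [0.4, 0.6, 0.5]
grip_width: 0.0003
from pivot of hatch 1, mm: x -80.3 y 0.4 z 94.6 F [0.4 0.6 0.5] t 5.225
```

View pics/wrist4.png

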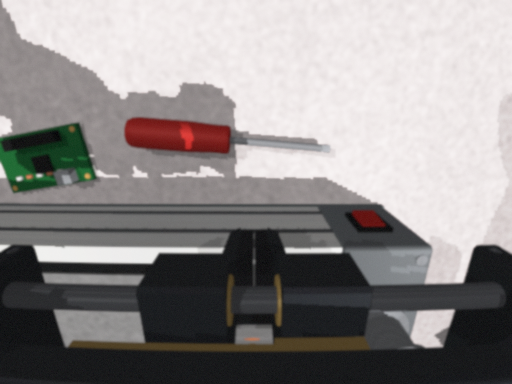

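The wrist view shows the finger in front of the duct's front rail, with nothing else near it. Now I'll push along the arc.

```bash
python3 -m creep '[[[-12,0,0],[0,0,0],0],[[-20,0,-1],[0,0,0],0],[[-23,0,-4],[0,0,0],0],[[-27,0,-8],[0,0,0],0],[[-31,0,-13],[0,0,0],0],[[-31,0,-13],[0,0,0],0]]'; python3 -c "
from h import *
duct()"
```

```text
time: 6.02
eef_pos: [0.4875, 0.149, 0.109]
eef_rot: [3.142, 0.005, 3.048]
ft_force: [-1.9, 0.3, 1.2]
grip_width: 0.0004
from pivot of hatch 1, mm: x -48.4 y 0.5 z 109.0 F [-1.9  0.3  1.2] t 6.025
```

```bash
python3 -m creep '[[[-6,0,-4.5],[0,0,0],0],[[-10,0,-7],[0,0,0],0],[[-14,0,-9],[0,0,0],0],[[-18,0,-11],[0,0,0],0],[[-22,0,-12.5],[0,0,0],0],[[-26,0,-14],[0,0,0],0],[[-26,0,-14],[0,0,0],0]]'; python3 -c "
from h import *
duct()"; python3 -m creep '[[[-3,0,-1],[0,0,0],0],[[-5,0,-1],[0,0,0],0],[[-5,0,-1],[0,0,0],0]]'; python3 -c "
from h import *
duct()"
```

```text
time: 6.9
eef_pos: [0.5141, 0.1466, 0.1232]
eef_rot: [3.141, 0.006, 3.048]
ft_force: [0.4, 0.5, -0.4]
grip_width: 0.0005
from pivot of hatch 1, mm: x -21.7 y 0.6 z 123.2 F [ 0.4  0.5 -0.4] t 6.9
time: 7.28
eef_pos: [0.5193, 0.1461, 0.1243]
eef_rot: [3.141, 0.006, 3.048]
ft_force: [-2.0, -0.5, 0.2]
grip_width: 0.0005
from pivot of hatch 1, mm: x -16.5 y 0.6 z 124.3 F [-2.  -0.5  0.2] t 7.275
```

```bash
python3 -m creep '[[[-2,0,0],[0,0,0],0],[[-2,0,0],[0,0,0],0]]'; python3 -m creep '[[[-2,0,0],[0,0,0],0],[[-2,0,0],[0,0,0],0]]';python3 -c "
from h import *
duct()"
```

```text
time: 7.52
eef_pos: [0.5195, 0.1461, 0.1243]
eef_rot: [-3.141, 0.002, 3.048]
ft_force: [-8.3, 0.7, 4.5]
grip_width: 0.0006
time: 7.78
eef_pos: [0.5195, 0.1461, 0.1243]
eef_rot: [-3.141, -0.002, 3.047]
ft_force: [-8.3, 1.2, 6.2]
grip_width: 0.0007
from pivot of hatch 1, mm: x -16.3 y 0.6 z 124.3 F [-8.3  1.2  6.2] t 7.775
```

The force rises to 8 N with no further travel, so the hatch is at its stop. I'll back off towards the robot, lift away and look.

```bash
python3 -m creep '[[[10,0,0],[0,0,0],0],[[50,0,0],[0,0,0],0],[[70,0,-40],[0,0,0],0],[[75,0,-90],[0,0,0],0],[[75,0,-120],[0,0,0],0],[[75,0,-120],[0,0,0],0]]'
python3 - <<'E'
from h import *
duct()
a,_=vision.get_image("scene"); b,_=vision.get_image("top")
cv2.imwrite("pics/fin.png",np.hstack([cv2.resize(a[100:280,90:370],(400,257)),cv2.resize(b[110:310,110:420],(400,257))])[:,:,::-1])
o=cv2.imread("pics/top1.png")[:,:,::-1]
f=lambda im,lo,hi:[c.round(1) for c in (lambda r:[r[3][i] for i in range(1,r[0]) if r[2][i,4]>60])(cv2.connectedComponentsWithStats(cv2.inRange(cv2.cvtColor(im,cv2.COLOR_RGB2HSV),lo,hi)))]
for nm,lo,hi in(("red",(0,150,90),(5,255,255)),("green",(45,90,40),(75,255,255)),("yellow",(22,120,110),(32,255,255))): print(nm,f(np.ascontiguousarray(o),lo,hi),f(b,lo,hi))
E
```

```text
time: 8.52
eef_pos: [0.4473, 0.1538, 0.248]
eef_rot: [3.139, 0.005, 3.048]
ft_force: [0.6, 0.4, -0.4]
grip_width: 0.0004
from pivot of hatch 1, mm: x -88.9 y 1.6 z 248.0 F [ 0.6  0.4 -0.4] t 8.525
red [array([397.7, 226.7]), array([213.9, 284.1])] [array([397.7, 226.8]), array([223.5, 285.6])]
green [array([425. ,  55.8]), array([271.9, 278.8])] [array([424.1,  55.6]), array([272. , 278.9])]
yellow [array([206. , 153.9])] [array([206.3, 154.7])]
```

View pics/fin.png

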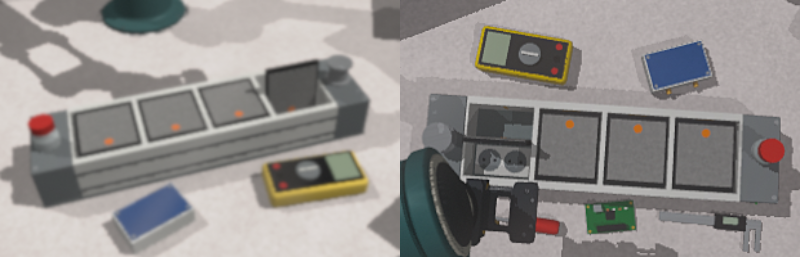

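The final views show hatch 1 upright with the sockets visible and the other three hatches flush. The bystanders haven't moved; the screwdriver's colour centroid shifted only because the gripper covers part of it. I'll hand in.

```bash
python3 -c "
from rig import env
print(env.job_done())"
```

```text
the job is handed in; nothing more can be done
None
```

Hatch 1, the leftmost, was the unlatched one. It now stands open at its stop, and I handed the job in at about 8.6 s.

- **Finding it:** I pressed dot 1 with the closed fingertips and it gave steadily at about 3 N, so I rocked it to about 0.57 rad (estimated from press depth). I pressed no other hatch, because the first one tried was the free one.
- **Opening it:** I pushed the raised front edge along its arc with about 2 N. At the end the force rose to about 8 N with no further travel, so I took that as the stop. The final pose there was within about 1.5 mm of the one calculated for 1.5 rad.
- **Last checks:**
  - **Hatches:** the scene and top views show hatch 1 upright and the other three flush. The angle was not measured directly.
  - **Bystanders:** the jar, circuit board and multimeter are within 1 pixel of their start positions. The spool, calipers and filter box look unmoved by eye.
  - **Arm:** it is clear of everything, with less than 1 N on the tool.
- **Check that disagreed:** the screwdriver's colour centroid moved about 10 pixels. I put this down to the gripper covering part of it in that view, since the tool never came near it, but I did not confirm it with an unobstructed picture.

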